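# Swing a strut past the stop post into its bay

### The job

Put the slotted aluminium strut away in its bay using only pushes of the fingertips: push one end, then the other, so that it pivots in behind the round stop post and ends lying flat along the bay's back fence, between the two cheeks and all behind the post. Push gently; never pinch, grip or lift the strut, and leave the vial, the tin and the plug where they stand.

Things in the scene. Friction and masses are not known exactly. Their poses are not given: they have to be found in the camera images.
- strut: Loose slotted square aluminium strut, 180 mm long, 20 mm wide and high, 0.1 to 0.2 kg, lying on the worktop. Origin: centre of its underside; x along its length (ends alike, at +90 and -90 mm), z up. At the start one end (+x) points into the bay's mouth just right of the post, the other sticks out toward the robot. Slides with ordinary friction; does not tip when pushed low.
- bay: Grey bay fixed to the worktop, open toward the robot: back fence and two side cheeks, 30 mm high, 12 mm thick, no floor. Origin: on the worktop, middle of the fence's front face; x away from the robot into the fence, y left along it. Cheeks: inner faces at y = +112 and -112 mm, reaching forward to x = -40 mm. The strut in place has its centre at x = -10 mm.
- post: Fixed round steel stop post, 24 mm in diameter, 50 mm high, in front of the bay's left part: about 64 mm before the fence's front face and 64 mm left of the bay's middle; 52 mm are free between post and fence. Post and right cheek are closer together than the strut is long. Origin: centre of its foot. The strut may lean and pivot on it.
- loose_vial: Bystander: small vial with a black cap, 25 mm wide, 51 mm high, left of the strut's near end. Origin: centre of its underside. Not to be disturbed.
- loose_tin: Bystander: round white tin, 52 mm wide, 26 mm high, right of the bay. Origin: centre of its underside. Not to be disturbed.
- loose_plug: Bystander: small tapered rubber plug, 23 mm wide and high, left of the post. Origin: centre of its underside. Not to be disturbed.
Things that resemble listed ones, but are neither listed nor needed, are in the scene too. There is more than one size of the strut; the one meant has the size given above.

How it is judged:
By the outcome, as a careful person would: the job done as asked, in the order asked, and still so for the second after the job is handed in, with the robot touching nothing.
It also fails if it takes over 72 s, if anything falls off the work surface, if the arm or the gripper's body presses on something with over 40 N, if the wrist force passes 120 N, or if a joint passes its speed limit or range.

### The arm

A 6-joint arm with a two-finger parallel gripper is mounted at the origin on a cart in front of the work surface, level with it; the furniture and walls round the work are solid. World frame = base frame: x ahead of the robot, y to its left, z up, the work surface at z = 0. Lengths are in mm, angles in rad, forces in N, time in s.
With the tool pointing down it reaches from about 350 to 850 mm from the base axis. Payload 8.1 kg.
Tool frame: the origin (TCP) lies on the centre line of the jaws, within the pads' length; the fingertips stand finger_overhang ahead of it and the grasp point (between the pads) is the TCP (finger_overhang is the distance from the TCP to the fingertips, in mm); z points along the fingers, y is the line along which they close (so a half turn about z gives the same grasp; the last joint's range is limited). The gripper opens to 93 mm and grips with 3 to 60 N. Pads are 15 mm wide; open, the fingers measure 128 mm over their backs; the gripper's body (75 mm by 188 mm) begins 65 mm behind the grasp point.
Start: joints at [1.123, 0.13, 1.488, -0, 1.523, -0.085], TCP at [212.915, 560.957, 237.635] pointing down, gripper open.
Joint ranges: [-2.96, 2.96], [-0.89, 2.26], [0.02, 2.5], [-1.34, 4.48], [0, 2.73], [-2.66, 2.66]. Speed limits (rad/s): [2.39, 2.39, 2.79, 3.14, 3.14, 3.14].

### API

Orientations are given as a 3x3 rotation matrix whose columns are the frame's x, y, z axes.
In Python, from station import state, grab_frame, camera_model, job_done, finger_overhang gives the robot as it stands.
- The arm moves only by the shell command python3 -m handwheel 'ROWS' [OPENING] [FORCE]. ROWS is a JSON object whose one key "series" holds a list of rows, each a list of 4 numbers: the shift along the tool's x, y, z in m, then the turn about the tool's z in units of 6 degrees (1.0 is 6 degrees). A call has exactly 8 rows; each row shifts and turns the commanded pose from where the row before left it, along the tool's axes as they then stand; what a row does not reach is not made up. A row lasts 1/12 s, in which the tool goes at most 41.7 mm and 7.16 degrees, less where a joint would pass 70% of its speed; a pose out of reach is approached as far as the arm can. A call with a gripper value outside its range is refused whole. OPENING is the opening, from 0 (shut) to 1 (fully open), set as the call begins (- or left out, the last holds). The fingers move at their own pace and stop on an object; FORCE is the grip in N (left out, the last holds). Time passes only in rows, so rows that do not move let the fingers close, or fill a call up. It gives the time, the measured TCP pose, the force, the opening and the grip force at its end, in the units of the state.
- state(): the state, without advancing time (a new reading comes with each control period).
- grab_frame(name): name is "scene" or "side" or "wrist"; returns the picture (400x640x3 uint8, blue, green, red); there is no depth.
- camera_model(name): a dict with "mtx" (3x3 intrinsics, pixels), "rvec" (rotation vector, rad) and "tvec" (3), from world to camera coordinates, as OpenCV has them. Camera axes: x right, y down, z forward; pixel columns grow to the right and rows downward; lengths in mm; the calibration is good to about 2 mm. The wrist camera is an equidistant fisheye: a pixel r from the principal point sees the ray r / f radians off the axis. A picture is of the moment at which its call begins: read the wrist's pose just before it. camera_model takes no time and is no camera call; for the wrist camera it gives the pose at the moment of the call.
- job_done(): hands the job in; it is judged then, once.
The state is a dict: "t": time; "qpos": joint angles; "dq": joint speeds; "effort": joint torques, N m; "tcp_pos": TCP position; "eef_rot": TCP orientation; "wrist_force": force on the tool from outside, world axes, zero at the start; "wrist_torque": the same for the moment, N m; "opening": opening from 0.0 (shut) to 1.0 (fully open); "finger_force": force on a finger pad.
Only numpy, scipy, OpenCV 4.12 (cv2) and the standard library are available. Lean on these libraries where they do the work, as an engineer would, in place of code of your own. Each camera call takes 0.05 s, during which the arm holds its last target. There are 200 camera calls.

## Working session

There is one attempt and no reset: what is moved stays moved. The work goes in short steps, Python scripts to look and compute and a shell command to move; the robot and the scene stay as the last step left them, time stands still between calls to the robot, and variables do not carry over. Pictures are saved under pics/ and viewed, at most 10 in all, crops included, and the job is handed in when it is done.

```bash
ls; mkdir -p pics; python3 - <<'E'
from station import *
import cv2,numpy as np
s=state();print(s['t'],s['tcp_pos'],np.round(s['eef_rot'],3),finger_overhang() if callable(finger_overhang) else finger_overhang)
for n in('scene','side'):
    cv2.imwrite(f'pics/{n}0.png',grab_frame(n));m=camera_model(n);R=cv2.Rodrigues(np.array(m['rvec']))[0];print(n,m['mtx'],-R.T@np.array(m['tvec']).ravel())
E
```

```text
pics
0.0 [212.68432477 560.49161947 236.62112595] [[-0.935  0.355 -0.001]
 [ 0.355  0.935 -0.002]
 [ 0.    -0.002 -1.   ]] 19.0
scene [[420.95004354   0.         321.01468674]
 [  0.         420.95004354 199.58442136]
 [  0.           0.           1.        ]] [ 171.54769801 -728.22319283  679.53183042]
side [[509.38102908   0.         327.68393564]
 [  0.         509.38102908 194.90992421]
 [  0.           0.           1.        ]] [ 619.8018036  -712.53629704  803.9043669 ]
```

View pics/scene0.png

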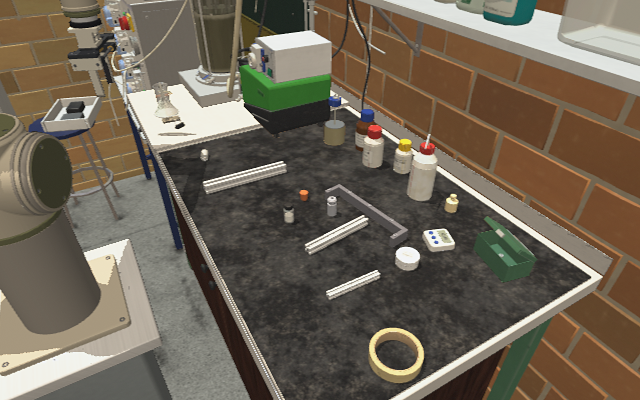

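View pics/side0.png

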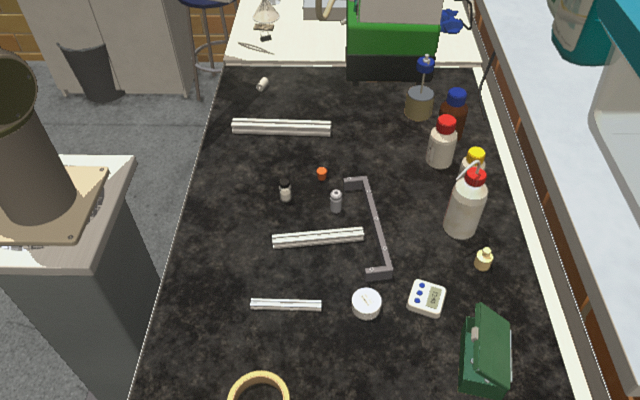

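The side view shows the strut at (273,240)–(363,233), the post at (336,201), the bay fence from (366,180) to (388,275), the vial at (285,191), the plug at (322,173) and the tin at (367,304). I'll zoom in to measure.

```bash
python3 - <<'E'
import cv2
a=cv2.imread('pics/side0.png')[160:325,240:420]
cv2.imwrite('pics/c1.png',cv2.resize(a,None,fx=3.6,fy=3.6,interpolation=cv2.INTER_CUBIC)) 
a=cv2.imread('pics/scene0.png')[175:280,270:450]
cv2.imwrite('pics/c2.png',cv2.resize(a,None,fx=4,fy=4,interpolation=cv2.INTER_CUBIC)) 
E
```

```text
(no output)
```

View pics/c1.png

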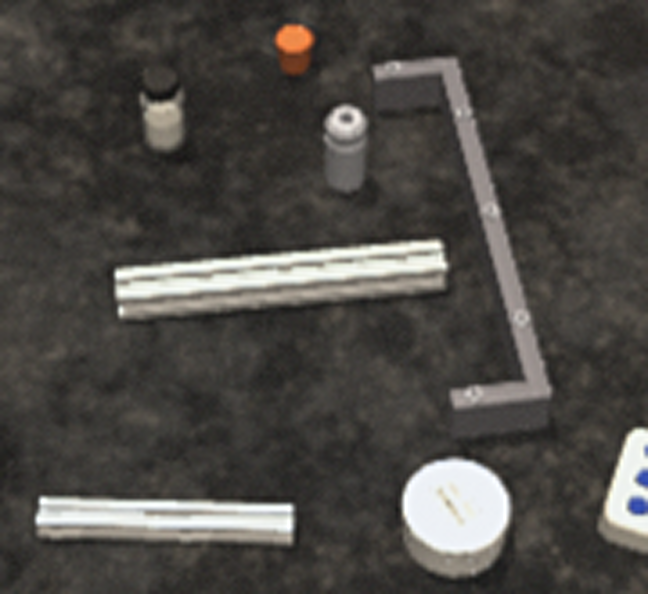

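View pics/c2.png

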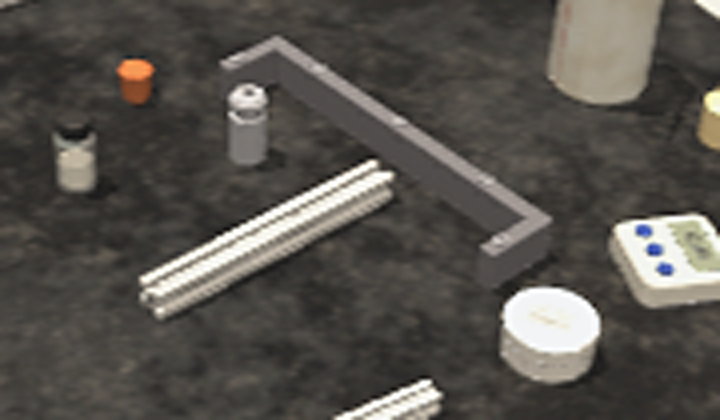

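```bash
cat > h.py <<'E'
from station import *
import cv2,numpy as np
CR={'c1':('side',3.6,240,160),'c2':('scene',4,270,175)}
def pt(c,x,y,z):
    n,f,ox,oy=CR[c] if c in CR else (c,1,0,0)
    u,v=(x+.5)/f-.5+ox,(y+.5)/f-.5+oy
    m=camera_model(n);R=cv2.Rodrigues(np.array(m['rvec']))[0];t=np.array(m['tvec']).ravel()
    d=R.T@np.linalg.inv(np.array(m['mtx']))@[u,v,1];o=-R.T@t
    return (o+d*(z-o[2])/d[2])[:2]
def px(n,P):
    m=camera_model(n);return cv2.projectPoints(np.array(P,float).reshape(-1,3),np.array(m['rvec']),np.array(m['tvec']),np.array(m['mtx']),None)[0].reshape(-1,2)
E
python3 - <<'E'
from h import *
np.set_printoptions(precision=1,suppress=True)
for l,c,x,y,z in [('fenceBL','c1',457,58,30),('fenceBR','c1',549,390,30),('rcheek in','c1',452,391,30),('rch out','c1',453,405,30),('lch out','c1',374,67,30),
 ('sNfar','c1',116,268,20),('sFfar','c1',441,241,20),('sNbot','c1',121,318,0),('sFbot','c1',445,290,0),('sNtopR','c1',118,293,20),('sFtopR','c1',445,265,20),
 ('post top','c1',347,118,50),('post foot','c1',346,185,0),('vial foot','c1',165,146,0),('vial cap','c1',160,80,51),('plug top','c1',294,35,23),('tin','c1',456,502,26),
 ('fenceBL','c2',279,37,30),('fenceBR','c2',550,217,30),('sNfar','c2',143,281,20),('sFfar','c2',377,160,20),('sNbot','c2',160,317,0),('sFbot','c2',394,197,0),('post top','c2',249,95,50),('vial cap','c2',74,132,51),('plug top','c2',136,67,23),('tin','c2',551,317,26),]:
    print(l,c,pt(c,x,y,z))
E
```

```text
fenceBL c1 [686.6  67.2]
fenceBR c1 [ 725.3 -171.7]
rcheek in c1 [ 675.9 -173.1]
rch out c1 [ 676.1 -181.7]
lch out c1 [636.9  58.9]
sNfar c1 [495.9 -88.1]
sFfar c1 [673.8 -66.3]
sNbot c1 [ 498.7 -106.9]
sFbot c1 [676.4 -84.8]
sNtopR c1 [ 498.6 -105.2]
sFtopR c1 [675.5 -83.2]
post top c1 [621.1  -1.9]
post foot c1 [621.   -8.4]
vial foot c1 [513.3  20.7]
vial cap c1 [513.3  25.6]
plug top c1 [588.3  92.7]
tin c1 [ 676.1 -235.5]
fenceBL c2 [685.7  64.3]
fenceBR c2 [ 726.3 -174. ]
sNfar c2 [496.  -94.6]
sFfar c2 [675.5 -69.1]
sNbot c2 [ 500.1 -106.9]
sFbot c2 [679. -85.]
post top c2 [619.6  -5.5]
vial cap c2 [506.7  13.4]
plug top c2 [589.2  89.8]
tin c2 [ 676.  -237.6]
```

The measurements agree. The bay origin is about (694.2, -55.5) with yaw 9.4°. The predicted post at (620.6, -2.9) matches the measured (620.5, -3.5). The strut measures 179 mm, and its centre sits at about (-112, -13) in the bay frame. I'll align the tool with the bay (tool x = -bay x, tool y = +bay y), close the fingers and move over.

```bash
cat >> h.py <<'E'
from scipy.optimize import minimize
O=np.array([694.2,-55.5]);A=np.deg2rad(9.4);B=np.array([[np.cos(A),-np.sin(A)],[np.sin(A),np.cos(A)]])
def bay(p): return B.T@(np.array(p)[:2]-O)
def world(p): return O+B@np.array(p)
def where():
    s=state();R=np.array(s['eef_rot']);p=np.array(s['tcp_pos'])
    print('t %.2f bay'%s['t'],np.round(bay(p),1),'tipz %.1f yaw %.1f'%(p[2]-19,np.degrees(np.arctan2(R[1,0],R[0,0])-A)%360),'F',np.round(s['wrist_force'],1),'op %.2f'%s['opening'])
def strut(guess,cams=('side','scene')):
    """fit (x,y mm, theta deg) in bay frame to the bright masks"""
    ms=[]
    g=np.array(guess,float)
    def poly(n,q,hl=90,w=10):
        t=np.deg2rad(q[2]);d=np.array([np.cos(t),np.sin(t)]);m=np.array([-d[1],d[0]]);c=np.array(q[:2])
        P=[(*world(c+a*hl*d+b*w*m),z) for a in(-1,1) for b in(-1,1) for z in(0,20)]
        return cv2.convexHull((px(n,P)*16).astype(np.int32))
    for n in cams:
        im=grab_frame(n);bright=(im.min(2)>125).astype(np.uint8)
        bright=cv2.morphologyEx(bright,cv2.MORPH_CLOSE,np.ones((3,3),np.uint8))
        roi=np.zeros_like(bright);cv2.fillPoly(roi,[poly(n,g,125,60)],1,shift=4)
        ms.append((n,bright,roi))
    def cost(q):
        e=0
        for n,b,roi in ms:
            h=np.zeros_like(b);cv2.fillPoly(h,[poly(n,q)],1,shift=4)
            bb=b*np.maximum(roi,h); e+=1-(h&bb).sum()/max(1,(h|bb).sum())
        return e/len(ms)
    best=min((minimize(cost,g+o,method='Nelder-Mead',options=dict(initial_simplex=g+o+np.array([[0,0,0],[12,0,0],[0,12,0],[0,0,8]]),xatol=.2,fatol=1e-4)) for o in np.array([[0,0,0],[-6,-6,-4],[6,-6,4]])),key=lambda r:r.fun)
    t=np.deg2rad(best.x[2]);d=90*np.array([np.cos(t),np.sin(t)])
    print('strut',np.round(best.x,1),'far',np.round(best.x[:2]+d,1),'near',np.round(best.x[:2]-d,1),'1-IoU %.2f'%best.fun)
E
python3 -m handwheel '{"series":[[0,0,0,-1],[0,0,0,-1],[0,0,0,-1],[0,0,0,-1],[0,0,0,-1.03],[0,0,0,0],[-0.015,-0.035,0,0],[-0.015,-0.035,0,0]]}' 0 10
python3 -c "
from h import *
where();strut([-112,-13,-2])"
```

```text
t: 0.77
tcp_pos: [253.2, 496.7, 236.7]
eef_rot: [[-0.987, -0.162, -0.001], [-0.162, 0.987, -0.001], [0.001, -0.001, -1.0]]
wrist_force: [0.8, 0.5, 0.9]
opening: 0.477
finger_force: 0.0
t 0.77 bay [-344.9  616.8] tipz 217.7 yaw 179.9 F [0.8 0.5 0.9] op 0.48
strut [-111.4  -11.9   -2.3] far [-21.5 -15.5] near [-201.4   -8.3] 1-IoU 0.23
```

```bash
python3 -m handwheel '{"series":[[-0.016,-0.036,0,0],[-0.016,-0.036,0,0],[-0.016,-0.036,0,0],[-0.016,-0.036,0,0],[-0.016,-0.036,0,0],[-0.016,-0.036,0,0],[-0.016,-0.036,0,0],[-0.016,-0.036,0,0]]}' >/dev/null
python3 -m handwheel '{"series":[[-0.016,-0.036,0,0],[-0.016,-0.036,0,0],[-0.016,-0.036,0,0],[-0.016,-0.036,0,0],[-0.016,-0.036,0,0],[-0.016,-0.036,0,0],[-0.016,-0.036,0,0],[-0.016,-0.036,0,0]]}' >/dev/null
python3 -m handwheel '{"series":[[-0.016,-0.036,0,0],[-0.016,-0.036,0,0],[-0.016,-0.036,0,0],[0,0,0,0],[0,0,0.03,0],[0,0,0.03,0],[0,0,0.03,0],[0,0,0,0]]}' >/dev/null
python3 -c "
from h import *
where()"
```

```text
t 2.87 bay [-44.1 -65. ] tipz 120.1 yaw 179.8 F [-1.4 -0.3 -2.6] op 0.00
```

```bash
python3 -m handwheel '{"series":[[0,0,0.025,0],[0,0,0.025,0],[0,0,0.025,0],[0,0,0.02,0],[0,0,0.013,0],[0,0,0.006,0],[0,0,0,0],[0,0,0,0]]}' >/dev/null
python3 -c "
from h import *
where();a=grab_frame('side')[130:330,200:440];cv2.imwrite('pics/d.png',cv2.resize(a,None,fx=3,fy=3))"
```

```text
t 3.53 bay [-39.4 -67.5] tipz 16.1 yaw 180.0 F [ 0.7 -1.   0.4] op 0.01
```

View pics/d.png

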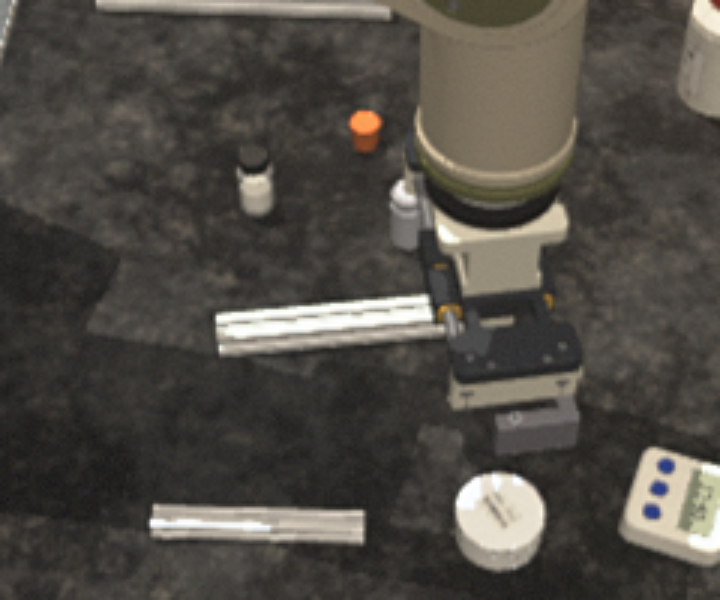

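The picture shows the gripper body above the bay's right half. The strut lies at crop (215–445, 300–350) and nothing has been disturbed. I'll lower another 10 mm, then push the far end left.

```bash
python3 -m handwheel '{"series":[[0,0,0.005,0],[0,0,0.004,0],[0,0,0,0],[0,0.005,0,0],[0,0.005,0,0],[0,0.005,0,0],[0,0.005,0,0],[0,0,0,0]]}' >/dev/null
python3 -c "
from h import *
where()"
```

```text
t 4.25 bay [-40.1 -45.8] tipz 5.7 yaw 180.1 F [-0.2  0.1 -0.8] op 0.01
```

```bash
python3 -m handwheel '{"series":[[0,0.005,0,0],[0,0.005,0,0],[0,0.005,0,0],[0,0.005,0,0],[0,0.005,0,0],[0,0.005,0,0],[0,0.005,0,0],[0,0,0,0]]}' >/dev/null
python3 -c "
from h import *
where();strut([-112,0,15])"
```

```text
t 4.92 bay [-40.2 -11.1] tipz 5.6 yaw 180.0 F [-0.1  0.3  0.2] op 0.00
strut [-111.9    2.1   14.5] far [-24.8  24.7] near [-199.   -20.5] 1-IoU 0.29
```

```bash
python3 -m handwheel '{"series":[[0,0.005,0,0],[0,0.005,0,0],[0,0.005,0,0],[0,0.005,0,0],[0,0.004,0,0],[0,0,0,0],[0,0,0,0],[0,0,0,0]]}' >/dev/null
python3 -c "
from h import *
where();strut([-115,7,25])"
```

```text
t 5.68 bay [-40.2  11.8] tipz 5.6 yaw 180.0 F [-0.2 -0.8  0.5] op 0.00
strut [-112.8   12.1   25.2] far [-31.4  50.4] near [-194.2  -26.3] 1-IoU 0.29
```

```bash
python3 -m handwheel '{"series":[[0,-0.008,0,0],[0,-0.008,0,0],[0,0,-0.02,0],[0,0,-0.025,0],[0,0,-0.025,0],[0,0,-0.015,0],[0.02,-0.004,0,0],[0.03,-0.006,0,0]]}' >/dev/null
python3 -m handwheel '{"series":[[0.03,-0.006,0,0],[0.03,-0.006,0,0],[0.03,-0.006,0,0],[0.03,-0.005,0,0],[0.015,-0.002,0,-1],[0,0,0,-1],[0,0,0,-1],[0,0,0,-1]]}' >/dev/null
python3 -m handwheel '{"series":[[0,0,0,0],[0,0,0,0],[0,0,0,0],[0,0,0,0],[0,0,0,0],[0,0,0,0],[0,0,0,0],[0,0,0,0]]}' >/dev/null
python3 -c "
from h import *
where();strut([-112.8,12,25])"
```

```text
t 7.78 bay [-225.2  -39.2] tipz 90.6 yaw 204.0 F [-0.6  0.3 -0.8] op -0.00
strut [-112.2   12.3   25. ] far [-30.6  50.3] near [-193.8  -25.8] 1-IoU 0.33
```

```bash
python3 -m handwheel '{"series":[[0,0,0.02,0],[0,0,0.02,0],[0,0,0.02,0],[0,0,0.015,0],[0,0,0.006,0],[0,0,0.004,0],[0,0,0,0],[0,0,0,0]]}' >/dev/null
python3 -m handwheel '{"series":[[-0.005,0,0,0],[-0.005,0,0,0],[-0.005,0,0,0],[-0.005,0,0,0],[-0.005,0,0,0],[-0.005,0,0,0],[-0.005,0,0,0],[0,0,0,0]]}' >/dev/null
python3 -c "
from h import *
where();strut([-102,18,25])"
```

```text
t 9.22 bay [-192.3  -24.6] tipz 5.7 yaw 204.0 F [-0.4  0.4  0.4] op 0.01
strut [-97.8  16.9  23.8] far [-15.5  53.2] near [-180.2  -19.4] 1-IoU 0.67
```

```bash
python3 -m handwheel '{"series":[[0.007,0,0,0],[0.008,0,0,0],[0,0,-0.02,0],[0,0,-0.025,0],[0,0,-0.025,0],[0,0,-0.01,0],[0,0,0,0],[0,0.02,0,0]]}' >/dev/null
python3 -m handwheel '{"series":[[-0.02,0.02,0,0],[-0.02,0,0,0],[0,0,0,0],[0,0,0,0],[0,0,0,0],[0,0,0,0],[0,0,0,0],[0,0,0,0]]}' >/dev/null
python3 -c "
from h import *
where();strut([-98,17,24])"
```

```text
t 10.65 bay [-187.1   21.2] tipz 85.4 yaw 203.9 F [ 0.5 -0.3 -1.2] op 0.01
strut [-97.9  17.1  23.9] far [-15.7  53.6] near [-180.2  -19.5] 1-IoU 0.28
```

```bash
python3 -m handwheel '{"series":[[0,0,0.02,0],[0,0,0.02,0],[0,0,0.02,0],[0,0,0.012,0],[0,0,0.005,0],[0,0,0.003,0],[0,0,0,0],[0,0,0,0]]}' >/dev/null
python3 -m handwheel '{"series":[[0,-0.005,0,0],[0,-0.005,0,0],[0,-0.005,0,0],[0,-0.005,0,0],[0,-0.005,0,0],[0,-0.005,0,0],[0,-0.005,0,0],[0,-0.005,0,0]]}' >/dev/null
python3 -c "
from h import *
where();strut([-95,10,33])"
```

```text
t 12.08 bay [-170.2  -15.3] tipz 5.6 yaw 204.0 F [-0.7  1.1  0.3] op 0.01
strut [-94.6   7.   37.7] far [-23.4  62. ] near [-165.9  -48. ] 1-IoU 0.62
```

```bash
python3 -m handwheel '{"series":[[-0.001,-0.005,0,0],[-0.001,-0.005,0,0],[-0.001,-0.005,0,0],[-0.002,-0.005,0,0],[-0.002,-0.005,0,0],[-0.002,-0.005,0,0],[-0.002,-0.005,0,0],[0,0,0,0]]}' >/dev/null
python3 -c "
from h import *
where();strut([-80,0,50])"
```

```text
t 12.85 bay [-145.2  -43.2] tipz 5.9 yaw 204.0 F [-0.2 -0.  -0.2] op 0.01
strut [-83.   -4.1  55.4] far [-32.   70.1] near [-134.1  -78.2] 1-IoU 0.69
```

```bash
python3 -m handwheel '{"series":[[-0.003,-0.004,0,0],[-0.003,-0.004,0,0],[-0.003,-0.004,0,0],[-0.003,-0.004,0,0],[-0.004,-0.003,0,0],[-0.004,-0.003,0,0],[-0.004,-0.003,0,0],[0,0,0,0]]}' >/dev/null
python3 -c "
from h import *
where();strut([-65,-5,68]);a=grab_frame('side')[130:330,200:440];cv2.imwrite('pics/e.png',cv2.resize(a,None,fx=3,fy=3))"
```

```text
t 13.62 bay [-112.9  -55.7] tipz 5.8 yaw 204.0 F [ 0.6 -0.5  0.8] op 0.00
strut [-66.5  -6.   71.3] far [-37.7  79.3] near [-95.3 -91.3] 1-IoU 0.76
```

View pics/e.png

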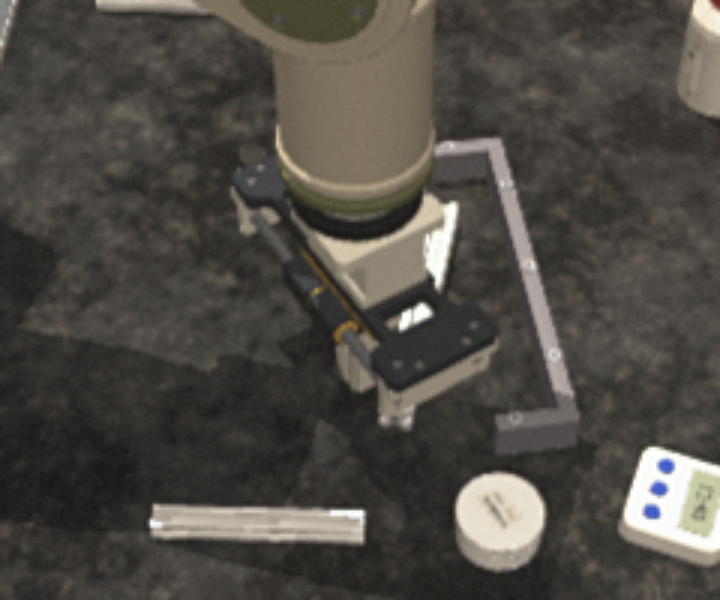

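The strut (crop (395,420) to (450,205)) is now behind the post, and its near end is clear of the right cheek. I'll keep pushing straight toward the fence.

```bash
python3 -m handwheel '{"series":[[-0.0046,-0.002,0,0],[-0.0046,-0.002,0,0],[-0.0046,-0.002,0,0],[-0.0046,-0.002,0,0],[-0.0046,-0.002,0,0],[-0.0046,-0.002,0,0],[0,0,0,0],[0,0,0,0]]}' >/dev/null
python3 -c "
from h import *
where();strut([-50,-4,82])"
```

```text
t 14.43 bay [-83.5 -55.1] tipz 5.6 yaw 204.0 F [-0.   0.1  0.2] op 0.00
strut [-48.1  -2.   82.2] far [-35.9  87.2] near [-60.3 -91.1] 1-IoU 0.77
```

```bash
python3 -m handwheel '{"series":[[-0.0046,-0.002,0,0],[-0.0046,-0.002,0,0],[-0.0046,-0.002,0,0],[-0.0046,-0.002,0,0],[-0.0046,-0.002,0,0],[-0.0046,-0.002,0,0],[0,0,0,0],[0,0,0,0]]}' >/dev/null
python3 -c "
from h import *
where()"
python3 -m handwheel '{"series":[[0.008,0.004,0,0],[0.008,0.004,0,0],[0,0,-0.02,0],[0,0,-0.025,0],[0,0,-0.025,0],[0,0,-0.02,0],[0.03,0.013,0,0],[0.03,0.013,0,0]]}' >/dev/null
python3 -m handwheel '{"series":[[0.03,0.013,0,0],[0.02,0.009,0,0],[0,0,0,1],[0,0,0,1],[0,0,0,1],[0,0,0,1],[0,0,0,0],[0,0,0,0]]}' >/dev/null
python3 -c "
from h import *
where();strut([-30,-1,91])"
```

```text
t 15.20 bay [-53.4 -54.9] tipz 5.7 yaw 204.0 F [-0.9 -0.4 -0.1] op 0.01
t 16.53 bay [-191.9  -55. ] tipz 95.7 yaw 180.2 F [-0.5 -0.3 -0.5] op 0.01
strut [-34.   -3.8  96.7] far [-44.5  85.6] near [-23.6 -93.2] 1-IoU 0.55
```

```bash
python3 -m handwheel '{"series":[[-0.03,0.02,0,0],[-0.03,0.02,0,0],[-0.03,0.02,0,0],[-0.014,0.015,0,0],[0,0,0,0],[0,0,0,0],[0,0,0.02,0],[0,0,0.02,0]]}' >/dev/null
python3 -m handwheel '{"series":[[0,0,0.02,0],[0,0,0.015,0],[0,0,0.01,0],[0,0,0.005,0],[0,0,0,0],[0,0,0,0],[0,0,0,0],[0,0,0,0]]}' >/dev/null
python3 -c "
from h import *
where()"
```

```text
t 17.97 bay [-86.8  19.6] tipz 7.0 yaw 180.0 F [-0.4 -1.5 -0.6] op 0.00
```

```bash
python3 -m handwheel '{"series":[[-0.006,0,0,0],[-0.006,0,0,0],[-0.006,0,0,0],[-0.006,0,0,0],[-0.006,0,0,0],[-0.006,0,0,0],[-0.006,0,0,0],[0,0,0,0]]}' >/dev/null
python3 -c "
from h import *
where();strut([-25,-1,90])"
```

```text
t 18.63 bay [-44.4  20. ] tipz 5.7 yaw 180.0 F [-0.3 -1.   0.8] op 0.01
strut [-23.    3.8  90.8] far [-24.2  93.8] near [-21.7 -86.2] 1-IoU 0.51
```

```bash
python3 -m handwheel '{"series":[[-0.003,0,0,0],[-0.003,0,0,0],[-0.002,0,0,0],[-0.002,0,0,0],[0,0,0,0],[0,0,0,0],[0,0,0,0],[0,0,0,0]]}' | grep force
python3 -m handwheel '{"series":[[-0.001,0,0,0],[-0.001,0,0,0],[-0.001,0,0,0],[0,0,0,0],[0,0,0,0],[0,0,0,0],[0,0,0,0],[0,0,0,0]]}' | grep force
python3 -c "
from h import *
where();strut([-12,-1,90])"
```

```text
wrist_force: [-0.5, -0.0, 1.2]
finger_force: 0.0
wrist_force: [0.6, -1.0, -0.9]
finger_force: 0.0
t 20.07 bay [-32.7  20.1] tipz 5.6 yaw 180.0 F [ 0.6 -1.  -0.9] op 0.01
strut [-11.9  -4.5  85.4] far [-4.7 85.2] near [-19.1 -94.2] 1-IoU 0.54
```

```bash
python3 -m handwheel '{"series":[[0.01,0,0,0],[0.015,0,0,0],[0,-0.02,0,0],[0,-0.02,0,0],[0,-0.02,0,0],[0,-0.02,0,0],[0,0,0,0],[-0.005,0,0,0]]}' | grep force
python3 -m handwheel '{"series":[[-0.005,0,0,0],[-0.004,0,0,0],[-0.004,0,0,0],[-0.003,0,0,0],[-0.002,0,0,0],[-0.002,0,0,0],[0,0,0,0],[0,0,0,0]]}' | grep force
python3 -c "
from h import *
where();strut([-12,-1,90])"
```

```text
wrist_force: [-0.7, 0.6, -0.8]
finger_force: 0.0
wrist_force: [-0.4, 0.5, 0.1]
finger_force: 0.0
t 21.50 bay [-32.7 -59.9] tipz 5.6 yaw 180.0 F [-0.4  0.5  0.1] op 0.01
strut [-11.7  -7.9  88.4] far [-9.2 82. ] near [-14.2 -97.9] 1-IoU 0.72
```

Next I'll push in 1 mm steps and watch the force until the strut seats.

```bash
python3 -m handwheel '{"series":[[-0.001,0,0,0],[-0.001,0,0,0],[-0.001,0,0,0],[0,0,0,0],[0,0,0,0],[0,0,0,0],[0,0,0,0],[0,0,0,0]]}' | grep -E "wrist|tcp"
python3 -m handwheel '{"series":[[-0.001,0,0,0],[-0.001,0,0,0],[0,0,0,0],[0,0,0,0],[0,0,0,0],[0,0,0,0],[0,0,0,0],[0,0,0,0]]}' | grep -E "wrist|tcp"
```

```text
tcp_pos: [674.7, -119.5, 24.7]
wrist_force: [-0.3, -0.1, 0.1]
tcp_pos: [676.0, -119.2, 24.5]
wrist_force: [-4.3, 0.7, 3.2]
```

The right end has seated, with a 4 N reaction. I'll do the same on the left side.

```bash
python3 -m handwheel '{"series":[[0.01,0,0,0],[0.01,0,0,0],[0,0.02,0,0],[0,0.02,0,0],[0,0.02,0,0],[0,0.02,0,0],[0,0,0,0],[-0.005,0,0,0]]}' | grep tcp
python3 -m handwheel '{"series":[[-0.005,0,0,0],[-0.004,0,0,0],[-0.002,0,0,0],[-0.001,0,0,0],[-0.001,0,0,0],[0,0,0,0],[0,0,0,0],[0,0,0,0]]}' | grep -E "wrist|tcp"
python3 -m handwheel '{"series":[[-0.001,0,0,0],[-0.001,0,0,0],[0,0,0,0],[0,0,0,0],[0,0,0,0],[0,0,0,0],[0,0,0,0],[0,0,0,0]]}' | grep -E "wrist|tcp"
python3 -c "
from h import *
where()"
```

```text
tcp_pos: [648.5, -41.9, 24.6]
tcp_pos: [661.5, -40.7, 24.6]
wrist_force: [-0.6, -0.3, 0.1]
tcp_pos: [662.8, -40.4, 24.6]
wrist_force: [-5.4, -0.9, 3.0]
t 24.93 bay [-28.5  20. ] tipz 5.6 yaw 180.0 F [-5.4 -0.9  3. ] op 0.00
```

Both sides are seated. I'll back off, lift clear and check.

```bash
python3 -m handwheel '{"series":[[0.01,-0.005,0,0],[0.01,-0.005,0,0],[0.01,0,0,0],[0,0,-0.02,0],[0,0,-0.03,0],[0,0,-0.03,0],[0,0,-0.03,0],[0.02,0,-0.02,0]]}' >/dev/null
python3 -m handwheel '{"series":[[0.035,0,0,0],[0.035,0,0,0],[0.035,0,0,0],[0.035,0,0,0],[0.035,0,0,0],[0.01,0.03,0,0],[0,0.035,0,0],[0,0.035,0,0]]}' >/dev/null
python3 -m handwheel '{"series":[[0,0.035,0,0],[0,0.035,0,0],[0,0.035,0,0],[0,0.035,0,0],[0,0.035,0,0],[0,0,0,0],[0,0,0,0],[0,0,0,0]]}' >/dev/null
python3 -c "
from h import *
where();strut([-12,-4,90]);a=grab_frame('side')[150:330,230:430];cv2.imwrite('pics/f.png',cv2.resize(a,None,fx=3.3,fy=3.3,interpolation=cv2.INTER_CUBIC))"
```

```text
t 26.93 bay [-262.6  284.8] tipz 135.7 yaw 180.1 F [ 0.6 -0.9 -0.9] op 0.00
strut [  1.6 -11.7  91.5] far [-0.8 78.2] near [   3.9 -101.7] 1-IoU 0.37
```

View pics/f.png

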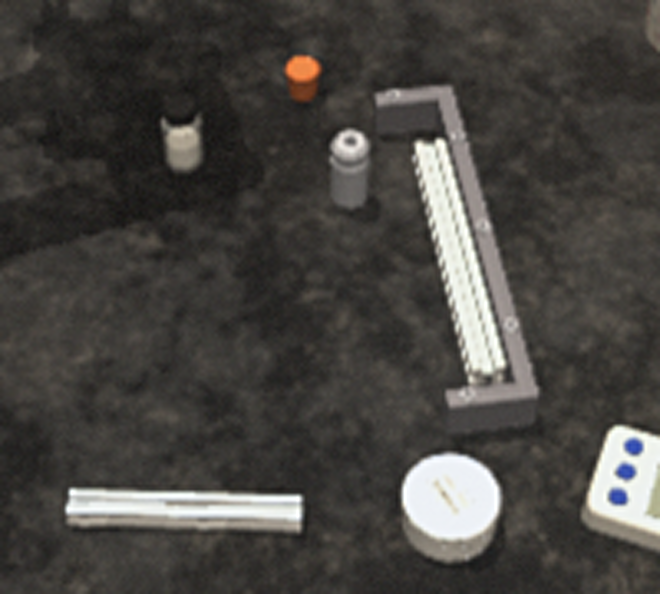

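The strut lies flat along the fence between the cheeks (crop (430,140) to (485,375)), and the bystanders are in place. One numeric check on the edges, since the mask fit picked up fence highlights.

```bash
python3 -c "
from h import *
CR['f']=('side',3.3,230,150)
for q in [(417,143,20),(469,375,20),(444,140,20),(502,369,20)]: print(np.round(bay(pt('f',*q)),1))
for c,f in [((160,80,51),(180,106,51)),((294,35,23),(302,66,23)),((456,502,26),(451,493,26))]: print(np.round(bay(pt('c1',*c))-bay(pt('f',*f)),1))"
```

```text
[-17.2  84.8]
[-21.1 -97.1]
[ 0.4 84.8]
[ -1.7 -95.8]
[-0.3 -0.2]
[0.4 0.9]
[-0.  -0.1]
```

```bash
python3 -c "
from station import *
print(job_done())"
```

```text
the job is handed in; nothing more can be done
None
```

The strut lies flat along the bay's back fence, between the cheeks and all behind the post. I used only fingertip pushes, the vial, tin and plug did not move, and the job was handed in at about 27 s on the robot's clock.

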